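# Dispense the L-shaped corner piece from the tipping parts carousel

## Task

Turn the parts carousel by the upright peg on its wheel until the compartment holding the L-shaped wooden corner piece faces the spout. Then lift the round steel bar to tip the carousel until that piece slides out of the spout into the catch tray, and lower the carousel back to level. Do not tip it while another compartment faces the spout.

Things in the scene. Friction and masses are not known exactly. Their poses are not given: they have to be found in the camera images.
- carousel: Fixed plywood stand with catch tray. Origin: on the bench below the wheel's axis; z up. -y points from the wheel through the spout to the grey tray, +y to the lifting bar. Tray: open box, inside x +-75 mm, y -128 to -268 mm, walls 40 mm high, far wall 70. The ring wall round the wheel has radius 96 mm, top 110 mm above the bench; the spout is its 74 mm gap, with a lip out to y = -137.
- wheel_centre (a point): Middle of the wheel's floor on its axis, 85 mm above the bench, above the carousel's origin. The wheel is 176 mm across with five equal open-topped compartments of 72 degrees, parted by radial walls 24 mm high. Compartment centres lie 36, 108, 180, 252 and 324 degrees round from the peg. A centre within 12 degrees of the carousel's -y axis is well placed at the spout.
- peg (a point): Grip point of the upright round wooden peg that turns the wheel: 18 mm thick, 52 mm from the axis, on top of one radial wall, free for 50 mm below its top. The point is on its centre line, 139 mm above the bench, 23 mm below its top. The wheel turns either way without stops, with a drag of 2 N at the peg, and stays as left, also while tipped.
- bar (a point): Middle of the lifting bar: round steel, 14 mm thick, along the carousel's x axis, free for 98 mm between two arms, at y = +165, 85 mm above the bench when level; 62 mm of free space towards the ring wall, open on the other side, 66 mm below. It may turn between the fingers. The point's z axis is upright when level and leans towards the spout as it tips.
- hinge (a point): Point on the hinge line (along the carousel's x, at y = -105, 70 mm above the bench) about which bar, ring and wheel tip together. The bar is 270 mm from it horizontally and 15 mm above it when level. Level is the lower stop, 60 degrees the upper. Lifting takes about 4 N; released, it falls back by its weight. Parts start to slide at 15 to 25 degrees and are all out by 45.
- corner: The L-shaped brown wooden corner piece: legs 33 mm long, 12 thick, 22 high, 25 g, the L seen from above. Origin: middle of the 33 mm square round it, underside. It starts mid-compartment, 58 mm from the axis, in one of the four compartments away from the spout; the others hold a square block, a round disc and a narrow straight cleat of the same wood; the one nearest the spout is empty.
Not all that is in view belongs to the job. Leave any purple or yellow look-alike of the corner alone.

How it is judged:
By the outcome, as a careful person would: the job done as asked, in the order asked, and still so for the second after the job is handed in, with the robot touching nothing.
It also fails if it takes over 54 s, if anything falls off the work surface, if the arm or the gripper's body presses on something with over 40 N, if the wrist force passes 120 N, or if a joint passes its speed limit or range.

## Robot

A 6-joint arm with a two-finger parallel gripper is mounted at the origin on the work surface. World frame = base frame: x ahead of the robot, y to its left, z up, the work surface at z = 0. Lengths are in m, angles in rad, forces in N, time in s.
With the tool pointing down it reaches from about 0.25 to 0.725 m from the base axis. Payload 4 kg.
Tool frame: the origin (TCP) lies midway between the tips of the shut fingers; the grasp point (between the pads) lies 19 mm behind it (bot.grip_point_offset is the distance from the TCP to the grasp point, in m); z points along the fingers, y is the line along which they close (so a half turn about z gives the same grasp; the last joint's range is limited). The gripper opens to 85 mm and grips with 20 to 120 N. Pads are 22 mm wide; open, the fingers measure 114 mm over their backs; the gripper's body (76 mm by 85 mm) begins 54 mm behind the grasp point. The pads swing forward as they close: fully open they stand 13 mm farther back than shut.
Start: joints at [-1.17, 0.241, 0.005, 1.335, 0, 1.571], TCP at [0.195, -0.46, 0.231] pointing down, gripper open.
Joint ranges: [-2.72, 2.72], [-1.05, 1.87], [-1.09, 1.28], [-1.99, 2.15], [-1.42, 1.44], [-3.14, 3.14]. Speed limits (rad/s): [2.79, 2.79, 3.14, 3.14, 3.14, 3.14].

## Interface

Orientations are given as a unit quaternion [x, y, z, w].
In Python, from workcell import bot gives the robot as it stands.
- The arm moves only by the tool step_arm, never from a script. Its argument "targets" is text: rows parted by semicolons, each of 7 numbers parted by spaces: the opening, from -1 (shut) to 1 (fully open), so that 0 is half open, then the shift along the world's x, y, z normalised to -1 to 1, where 1 is 0.5 m, then the turn, a rotation vector about the world's x, y, z normalised to -1 to 1, where 1 is pi/4 rad. In form: gripper x y z wx wy wz; .... A call has 1 to 10 rows; each row is the pose to reach, as a shift and turn from the pose commanded when the call began; what a row does not reach only later rows make up. A row lasts 1/12 s, in which the tool goes at most 41.7 mm and 7.16 degrees, less where a joint would pass 70% of its speed; a pose out of reach is approached as far as the arm can. A call with a number of a shift or a turn outside -1 to 1 is refused whole. A call with a gripper value outside its range is refused whole. The fingers move at their own pace and stop on an object; the grip force is fixed at half the most. Time passes only in rows, so rows that repeat a pose let the fingers close. It gives the time, the measured TCP pose, the force, the opening and the grip force at its end, in the units of the state.
- bot.get_obs(): the state, without advancing time (a new reading comes with each control period).
- bot.camera(name): name is "scene" or "top" or "wrist"; returns the picture (480x640x3 uint8, red, green, blue); there is no depth.
- bot.camera_info(name): a dict with "vertical_fov" (degrees; the focal length in pixels is half the picture's height over the tangent of half this angle, whatever the lens; pixels are square), "cx", "cy" (the principal point, pixels), "pose" (4x4, takes a point from camera to world coordinates). Camera axes: x right, y up, looking along -z (the intrinsics and any distortion apply to the point x, -y, -z); pixel columns grow to the right and rows downward; lengths in m; the calibration is good to about 2 mm. A picture is of the moment at which its call begins: read the wrist's pose just before it. camera_info takes no time and is no camera call; for the wrist camera it gives the pose at the moment of the call.
- bot.job_done(): hands the job in; it is judged then, once.
The state is a dict: "clock": time; "joint_pos": joint angles; "joint_vel": joint speeds; "tau": joint torques, N m; "eef_pos": TCP position; "tool_rot": TCP orientation; "ft_force": force on the tool from outside, world axes, zero at the start; "ft_torque": the same for the moment, N m; "grip_width": finger opening in m; "grasp_force": force on a finger pad.
Only numpy, scipy, OpenCV 4.12 (cv2) and the standard library are available. Lean on these libraries where they do the work, as an engineer would, in place of code of your own. Each camera call takes 0.05 s, during which the arm holds its last target. There are 200 camera calls.

## Working session

There is one attempt and no reset: what is moved stays moved. The work goes in short steps, Python scripts to look and compute and a tool call to move; the robot and the scene stay as the last step left them, time stands still between calls to the robot, and variables do not carry over. Pictures are saved under pics/ and viewed, at most 10 in all, crops included, and the job is handed in when it is done.

Besides the shell and the picture viewer there is one more tool, called after "Request:" as a command line: name --argument value ..., lists and objects as JSON in quotes. step_arm: Moves the arm, as the interface text tells. Scaled input: -1 to 1 covers 0.5 m each way for a shift and pi/4 rad each way for a turn. Its arguments: {"type":"object","properties":{"targets":{"type":"string"}},"required":["targets"]}

```bash
mkdir -p pics
python3 - <<'E'
from workcell import bot
import cv2,numpy as np
for n in("scene","top"):
    im=bot.camera(n); cv2.imwrite(f"pics/{n}0.png",im[:,:,::-1])
    i=bot.camera_info(n); print(n,{k:(np.round(v,4).tolist() if not isinstance(v,str) else v) for k,v in i.items()})
o=bot.get_obs(); print(o['clock'],o['eef_pos'],o['tool_rot'])
E
```

```text
scene {'vertical_fov': 47.8074, 'cx': 312.1533, 'cy': 238.4451, 'pose': [[-0.3528, -0.6336, 0.6886, 1.0613], [0.9357, -0.2413, 0.2574, 0.2444], [0.003, 0.7351, 0.678, 0.5494], [0.0, 0.0, 0.0, 1.0]]}
top {'vertical_fov': 57.5259, 'cx': 320.7736, 'cy': 236.4839, 'pose': [[-0.0039, 0.9871, -0.16, 0.4667], [-0.9999, -0.0061, -0.0132, 0.0742], [-0.014, 0.1599, 0.987, 0.7449], [0.0, 0.0, 0.0, 1.0]]}
0.1 [ 0.19486851 -0.45987928  0.2305142 ] [ 9.79987742e-01  1.99055762e-01 -1.81263969e-04 -8.92127682e-04]
```

View pics/top0.png

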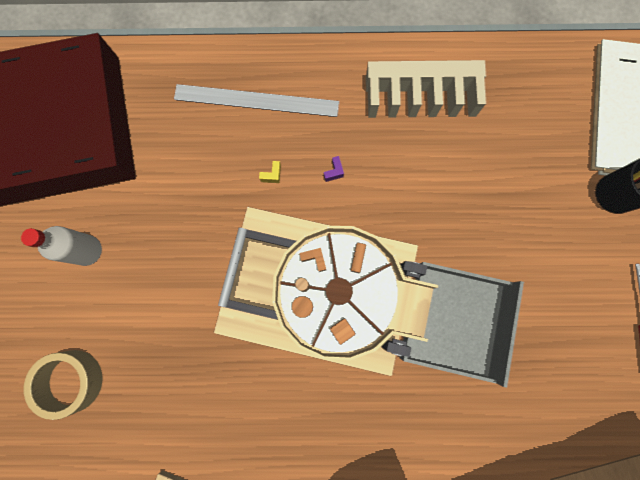

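View pics/scene0.png

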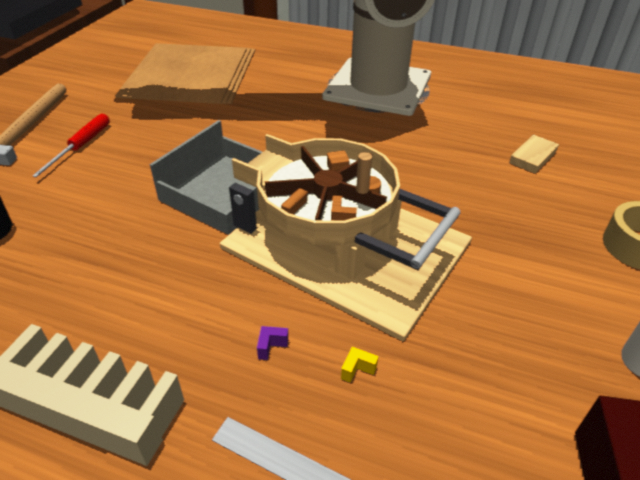

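Top view: the brown L is in the wheel at (315,259). Possible look-alikes are the yellow L (271,171), purple L (334,168), square block (343,330), disc (302,307) and cleat (358,257). I choose the brown L at (315,259), and will check it in a close crop.

Run:
```python
import cv2
im=cv2.imread("pics/top0.png")[200:390,210:450]
cv2.imwrite("pics/crop0.png",cv2.resize(im,None,fx=3,fy=3,interpolation=cv2.INTER_CUBIC))
```

```text
(no output)
```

View pics/crop0.png

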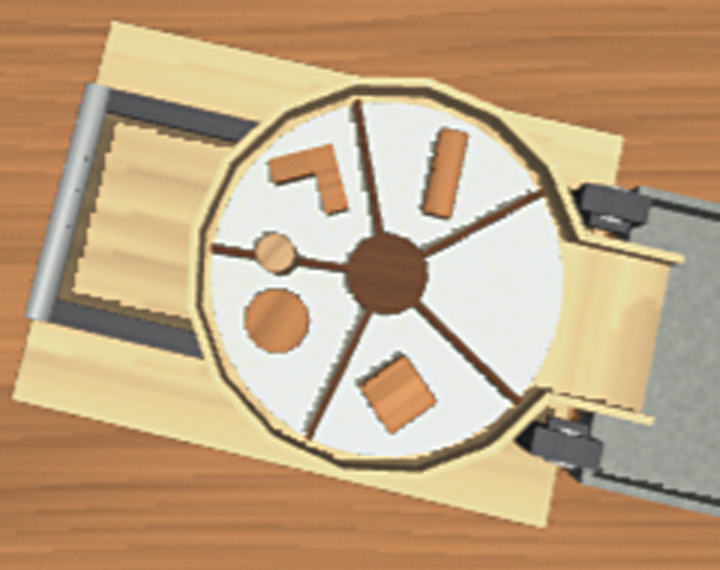

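The crop confirms it. The brown L is at crop (310,180), the peg top at (275,252), the hub at (386,274), and the bar runs from (98,88) to (40,318). The empty compartment faces the spout.

```bash
cat > h.py <<'E'
from workcell import bot
import numpy as np
def ray(n,u,v,z,info=None):
    i=info or bot.camera_info(n); f=240/np.tan(np.radians(i['vertical_fov'])/2)
    T=np.array(i['pose']); d=T[:3,:3]@[(u-i['cx'])/f,-(v-i['cy'])/f,-1]; o=T[:3,3]
    return o+d*(z-o[2])/d[2]
def proj(n,p):
    i=bot.camera_info(n); f=240/np.tan(np.radians(i['vertical_fov'])/2)
    T=np.array(i['pose']); c=T[:3,:3].T@(np.array(p)-T[:3,3]); return np.round([i['cx']+f*c[0]/-c[2],i['cy']-f*c[1]/-c[2]],1)
E
python3 - <<'E'
from h import *
P=lambda x,y,z: ray("top",210+x/3,200+y/3,z)
hub=P(386,274,.109);peg=P(275,252,.162);b1=P(98,88,.09);b2=P(40,318,.09);cor=P(310,180,.107)
bm=(b1+b2)/2
for n,p in dict(hub=hub,peg=peg,b1=b1,b2=b2,bm=bm,cor=cor,wheelL=P(200,275,.109)).items(): print(n,p.round(4))
xa=(b1-b2)[:2]; print('bar ang',np.degrees(np.arctan2(xa[1],xa[0])))
a=lambda p:np.degrees(np.arctan2(*(p-hub)[:2][::-1]))
print('ang peg,cor,bar',a(peg),a(cor),a(bm),np.linalg.norm((peg-hub)[:2]),np.linalg.norm((bm-hub)[:2]),np.linalg.norm((cor-hub)[:2]))
for p in [hub,peg-[0,0,0],bm]: print(proj("scene",p))
E
```

```text
hub [0.4894 0.0572 0.109 ]
peg [0.4974 0.1076 0.162 ]
b1 [0.5846 0.2021 0.09  ]
b2 [0.4692 0.228  0.09  ]
bm [0.5269 0.215  0.09  ]
cor [0.5352 0.0938 0.107 ]
wheelL [0.4893 0.1468 0.109 ]
bar ang -12.652180624067752
ang peg,cor,bar 80.99456226258707 38.598983463043986 76.62837721026956 0.05106720592185479 0.1622368984075779 0.058643373091189915
[330.6 177.2]
[367.2 155.2]
[438.  232.2]
```

Request:
step_arm --targets "0 0.3 0.56 0 0 0 1; 0 0.3 0.56 0 0 0 1; 0 0.3 0.56 0 0 0 1; 0 0.3 0.56 0 0 0 1; 0 0.3 0.56 0 0 0 1; 0 0.3 0.56 0 0 0 1; 0 0.3 0.56 0 0 0 1; 0 0.3 0.56 0 0 0 1; 0 0.3 0.56 0 0 0 1"

```text
clock: 0.85
eef_pos: [0.3464, -0.1765, 0.2311]
tool_rot: [0.827, 0.562, 0.001, -0.001]
ft_force: [-0.8, -0.9, -0.4]
grip_width: 0.0424
grasp_force: 0.0
```

Request:
step_arm --targets "0 0.3 0.575 0 0 0 1; 0 0.3 0.575 0 0 0 1; 0 0.3 0.575 0 0 0 1; 0 0.3 0.575 0 0 0 1; 0 0.3 0.575 0 0 0 1; 0 0.3 0.575 0 0 0 1; 0 0.3 0.575 0 0 0 1; 0 0.3 0.575 0 0 0 1; 0 0.3 0.575 0 0 0 1"

```text
clock: 1.6
eef_pos: [0.4974, 0.1115, 0.2302]
tool_rot: [0.55, 0.835, 0.001, -0.0]
ft_force: [0.3, 0.2, -0.4]
grip_width: 0.0429
grasp_force: 0.0
```

Request:
step_arm --targets "0 0 0 0 0 0 1; 0 0 0 0 0 0 1; 0 0 0 0 0 0 1; 0 0 0 0 0 0 1; 0 0 0 0 0 0 1; 0 0 0 0 0 0 1; 0 0 0 0 0 0 1; 0 0 0 0 0 0 1"

```text
clock: 2.27
eef_pos: [0.4947, 0.1059, 0.2309]
tool_rot: [0.192, 0.981, -0.0, -0.001]
ft_force: [-0.4, 0.6, -0.1]
grip_width: 0.0423
grasp_force: 0.0
```

Run:
```python
from h import *
import cv2
i=bot.camera_info("wrist"); im=bot.camera("wrist"); cv2.imwrite("pics/w1.png",im[:,:,::-1])
print(np.round(i['pose'],4).tolist(),i['vertical_fov'],proj("wrist",[.4974,.1076,.162]),proj("wrist",[.4894,.0572,.109]))
o=bot.get_obs();print(o['eef_pos'],np.round(o['joint_pos'],3))
```

```text
[[0.3756, -0.8783, -0.2959, 0.4175], [0.9268, 0.3559, 0.1199, 0.1354], [-0.0, -0.3193, 0.9477, 0.3728], [0.0, 0.0, 0.0, 1.0]] 63.30644992295884 [323.9 258.7] [253.6 246.3]
[0.49473274 0.10603421 0.23094902] [ 0.211  0.253  0.021  1.339 -0.     0.598]
```

View pics/w1.png

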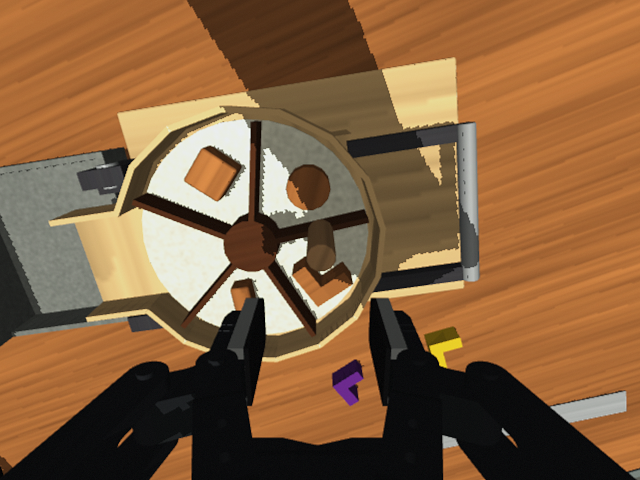

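Wrist view: the peg top is at (321,260) and the hub at (251,243). Both are within 2 mm of the top-camera estimates, so I descend and grip.

Request:
step_arm --targets "0 0.005 0.002 0 0 0 0.27; 0 0.005 0.002 0 0 0 0.27; 0 0.005 0.002 -0.1 0 0 0.27; 0 0.005 0.002 -0.16 0 0 0.27; 0 0.005 0.002 -0.222 0 0 0.27; 0 0.005 0.002 -0.222 0 0 0.27"

```text
clock: 2.82
eef_pos: [0.4922, 0.1064, 0.1139]
tool_rot: [0.087, 0.996, -0.002, -0.006]
ft_force: [-1.6, 0.4, 0.1]
grip_width: 0.0429
grasp_force: 0.0
```

Request:
step_arm --targets "-1 0 0 0 0 0 0; -1 0 0 0 0 0 0; -1 0 0 0 0 0 0; -1 0 0 0 0 0 0"

```text
clock: 3.15
eef_pos: [0.4986, 0.1069, 0.1221]
tool_rot: [0.087, 0.996, -0.001, 0.001]
ft_force: [-1.1, -5.2, -2.6]
grip_width: 0.0164
grasp_force: 59.0
```

Run:
```python
import numpy as np
t0=79.5
for s,n in((t0,7),(t0-42,7),(t0-84,7),(t0-126,4)):
    th=np.radians(s-6*np.arange(0,n+1) if n==7 else s-5.25*np.arange(n+1))
    print([(round(.104*(np.cos(t)-np.cos(th[0])),3),round(.104*(np.sin(t)-np.sin(th[0])),3),round((t-th[0])/(np.pi/4),3)) for t in th[1:]])
```

```text
[(np.float64(0.011), np.float64(-0.003), np.float64(-0.133)), (np.float64(0.021), np.float64(-0.006), np.float64(-0.267)), (np.float64(0.031), np.float64(-0.011), np.float64(-0.4)), (np.float64(0.04), np.float64(-0.017), np.float64(-0.533)), (np.float64(0.049), np.float64(-0.023), np.float64(-0.667)), (np.float64(0.056), np.float64(-0.031), np.float64(-0.8)), (np.float64(0.064), np.float64(-0.039), np.float64(-0.933))]
[(np.float64(0.006), np.float64(-0.009), np.float64(-0.133)), (np.float64(0.011), np.float64(-0.019), np.float64(-0.267)), (np.float64(0.016), np.float64(-0.029), np.float64(-0.4)), (np.float64(0.019), np.float64(-0.039), np.float64(-0.533)), (np.float64(0.021), np.float64(-0.05), np.float64(-0.667)), (np.float64(0.021), np.float64(-0.061), np.float64(-0.8)), (np.float64(0.021), np.float64(-0.071), np.float64(-0.933))]
[(np.float64(-0.001), np.float64(-0.011), np.float64(-0.133)), (np.float64(-0.004), np.float64(-0.021), np.float64(-0.267)), (np.float64(-0.008), np.float64(-0.032), np.float64(-0.4)), (np.float64(-0.012), np.float64(-0.041), np.float64(-0.533)), (np.float64(-0.018), np.float64(-0.051), np.float64(-0.667)), (np.float64(-0.025), np.float64(-0.059), np.float64(-0.8)), (np.float64(-0.032), np.float64(-0.067), np.float64(-0.933))]
[(np.float64(-0.007), np.float64(-0.006), np.float64(-0.117)), (np.float64(-0.015), np.float64(-0.012), np.float64(-0.233)), (np.float64(-0.023), np.float64(-0.017), np.float64(-0.35)), (np.float64(-0.032), np.float64(-0.021), np.float64(-0.467))]
```

Request:
step_arm --targets "-1 0.011 -0.003 0 0 0 -0.133; -1 0.021 -0.006 0 0 0 -0.267; -1 0.031 -0.011 0 0 0 -0.4; -1 0.04 -0.017 0 0 0 -0.533; -1 0.049 -0.023 0 0 0 -0.667; -1 0.056 -0.031 0 0 0 -0.8; -1 0.064 -0.039 0 0 0 -0.933; -1 0.064 -0.039 0 0 0 -0.933; -1 0.064 -0.039 0 0 0 -0.933"

```text
clock: 3.9
eef_pos: [0.5306, 0.088, 0.1221]
tool_rot: [0.437, 0.9, 0.0, 0.001]
ft_force: [-1.5, -4.0, 2.2]
grip_width: 0.0166
grasp_force: 59.5
```

Request:
step_arm --targets "-1 0.006 -0.009 0 0 0 -0.133; -1 0.011 -0.019 0 0 0 -0.267; -1 0.016 -0.029 0 0 0 -0.4; -1 0.019 -0.039 0 0 0 -0.533; -1 0.021 -0.05 0 0 0 -0.667; -1 0.021 -0.061 0 0 0 -0.8; -1 0.021 -0.071 0 0 0 -0.933; -1 0.021 -0.071 0 0 0 -0.933; -1 0.021 -0.071 0 0 0 -0.933"

```text
clock: 4.65
eef_pos: [0.5419, 0.0529, 0.1221]
tool_rot: [0.729, 0.684, 0.001, 0.002]
ft_force: [2.0, -4.2, 3.8]
grip_width: 0.0167
grasp_force: 59.7
```

Request:
step_arm --targets "-1 -0.001 -0.011 0 0 0 -0.133; -1 -0.004 -0.021 0 0 0 -0.267; -1 -0.008 -0.032 0 0 0 -0.4; -1 -0.012 -0.041 0 0 0 -0.533; -1 -0.018 -0.051 0 0 0 -0.667; -1 -0.025 -0.059 0 0 0 -0.8; -1 -0.032 -0.067 0 0 0 -0.933; -1 -0.032 -0.067 0 0 0 -0.933; -1 -0.032 -0.067 0 0 0 -0.933"

```text
clock: 5.4
eef_pos: [0.5264, 0.0187, 0.1221]
tool_rot: [0.926, 0.377, 0.002, 0.002]
ft_force: [3.3, -6.7, 3.2]
grip_width: 0.0168
grasp_force: 59.8
```

Request:
step_arm --targets "-1 -0.007 -0.006 0 0 0 -0.117; -1 -0.015 -0.012 0 0 0 -0.233; -1 -0.023 -0.017 0 0 0 -0.35; -1 -0.032 -0.021 0 0 0 -0.467; -1 -0.032 -0.021 0 0 0 -0.467; -1 -0.032 -0.021 0 0 0 -0.467"

```text
clock: 5.9
eef_pos: [0.5105, 0.0079, 0.1221]
tool_rot: [0.979, 0.202, 0.003, 0.002]
ft_force: [3.1, -7.0, 4.2]
grip_width: 0.0164
grasp_force: 59.8
```

Request:
step_arm --targets "0 0 0 0 0 0 0; 0 0 0 0 0 0 0; 0 0 0 0 0 0 0; 0 0 0 0.08 0 0 0; 0 0 0 0.16 0 0 0; 0 0 0 0.22 0 0 0; 0 0 0 0.22 0 0 0.1; 0 0 0 0.22 0 0 0.2"

```text
clock: 6.57
eef_pos: [0.5096, 0.01, 0.233]
tool_rot: [0.96, 0.28, 0.003, 0.0]
ft_force: [0.2, 0.1, -0.4]
grip_width: 0.0426
grasp_force: 0.0
```

Request:
step_arm --targets "0 0.03 0.2 0 0 0 1; 0 0.03 0.42 0 0 0 1; 0 0.03 0.42 0 0 0 1; 0 0.03 0.42 0 0 0 1; 0 0.03 0.42 0 0 0 1; 0 0.03 0.42 0 0 0 1; 0 0.03 0.42 0 0 0 1"

```text
clock: 7.15
eef_pos: [0.522, 0.223, 0.2294]
tool_rot: [0.778, 0.628, -0.0, -0.001]
ft_force: [0.3, -1.2, 0.8]
grip_width: 0.043
grasp_force: 0.0
```

Request:
step_arm --targets "0 0 0 0 0 0 1; 0 0 0 0 0 0 1; 0 0 0 0 0 0 1; 0 0 0 0 0 0 1; 0 0 0 0 0 0 1; 0 0 0 0 0 0 1; 0 0 0 0 0 0 1"

```text
clock: 7.73
eef_pos: [0.5224, 0.2199, 0.2299]
tool_rot: [0.481, 0.877, -0.0, -0.001]
ft_force: [-0.1, -0.4, 0.7]
grip_width: 0.0426
grasp_force: 0.0
```

Request:
step_arm --targets "0 0 0 0 0 0 1; 0 0 0 0 0 0 1; 0 0 0 0 0 0 1; 0 0 0 0 0 0 1; 0 0 0 0 0 0 1; 0 0 0 0 0 0 1; 0 0 0 0 0 0 1"

```text
clock: 8.32
eef_pos: [0.5224, 0.2198, 0.23]
tool_rot: [0.109, 0.994, 0.0, -0.001]
ft_force: [-0.6, 0.0, 0.0]
grip_width: 0.0425
grasp_force: 0.0
```

Run:
```python
from h import *
import cv2
o=bot.get_obs();print(o['clock'],o['eef_pos'],np.round(o['joint_pos'],3),o['tool_rot'])
i=bot.camera_info("wrist"); w=bot.camera("wrist"); t=bot.camera("top")[190:400,200:530]
t=cv2.resize(t,None,fx=1.9,fy=1.9,interpolation=cv2.INTER_CUBIC); print(t.shape)
cv2.imwrite("pics/w2.png",w[:,:,::-1]); cv2.imwrite("pics/t2.png",t[:,:,::-1])
print(proj("wrist",[.5258,.218,.085]),proj("wrist",[.488,.0567,.109]))
```

```text
8.3167 [0.52243314 0.21983615 0.22996247] [3.980e-01 3.760e-01 1.890e-01 1.385e+00 1.000e-03 6.150e-01] [ 1.08506948e-01  9.94095426e-01  2.25791180e-04 -6.89529669e-04]
(399, 627, 3)
[317.4 224.4] [ 84.  232.5]
```

View pics/t2.png

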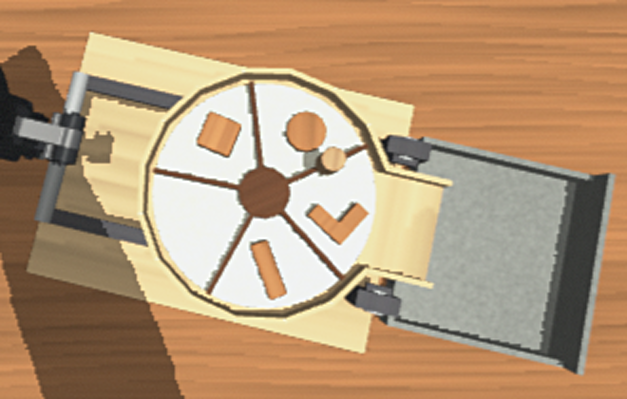

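View pics/w2.png

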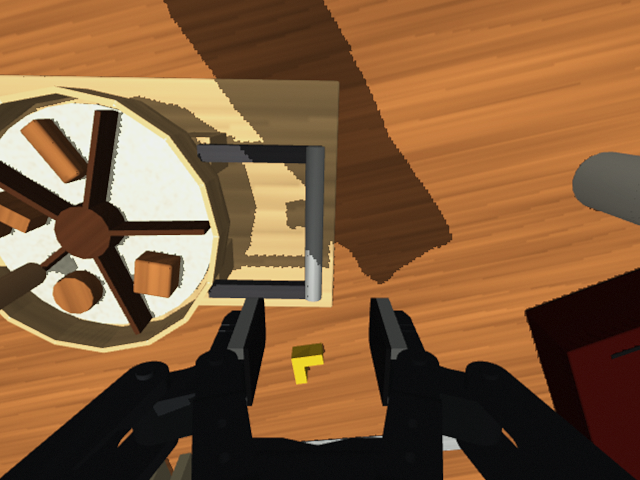

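The top view shows the L at crop (338,222), in the compartment facing the spout. In the wrist view the wall opposite it, from (82,232) to (208,228), points straight at the bar, so alignment is within about 2°. The bar's middle is at (314,223), so I go down to it.

Request:
step_arm --targets "0 0.006 -0.006 -0.08 0 0 0; 0 0.006 -0.006 -0.16 0 0 0; 0 0.006 -0.006 -0.24 0 0 0; 0 0.006 -0.006 -0.29 0 0 0; 0 0.006 -0.006 -0.328 0 0 0; 0 0.006 -0.006 -0.328 0 0 0; 0 0.006 -0.006 -0.328 0 0 0"

```text
clock: 9.0
eef_pos: [0.5249, 0.2161, 0.0653]
tool_rot: [0.112, 0.994, -0.001, -0.002]
ft_force: [-0.8, 0.1, 0.4]
grip_width: 0.0426
grasp_force: 0.0
```

Request:
step_arm --targets "-1 0 0 0 0 0 0; -1 0 0 0 0 0 0; -1 0 0 0 0 0 0; -1 0 0 0 0 0 0; -1 0 0 0 0 0 0"

```text
clock: 9.42
eef_pos: [0.5275, 0.2163, 0.0686]
tool_rot: [0.112, 0.994, 0.001, 0.002]
ft_force: [-0.9, -0.8, 6.2]
grip_width: 0.0121
grasp_force: 58.7
```

Run:
```python
import numpy as np
u=np.array([.2164,.9763]); R=np.hypot(.27,.015); a0=np.arctan2(.015,.27)
g=lambda t:np.array([*(u*R*np.cos(a0+np.radians(t))),R*np.sin(a0+np.radians(t))])
for ts in((0,3,6,9,12,15,18,21,24),(24,27,30,33,36,39,42,45,48)):
    print('; '.join('-1 %.3f %.3f %.3f 0 0 0'%tuple((g(t)-g(ts[0]))/.5) for t in ts[1:]))
    print('; '.join('-1 %.3f %.3f %.3f 0 0 0'%tuple((g(t)-g(ts[-1]))/.5) for t in ts[::-1][1:]))
```

```text
-1 -0.000 -0.002 0.028 0 0 0; -1 -0.001 -0.006 0.056 0 0 0; -1 -0.002 -0.011 0.084 0 0 0; -1 -0.004 -0.018 0.112 0 0 0; -1 -0.006 -0.026 0.139 0 0 0; -1 -0.008 -0.035 0.165 0 0 0; -1 -0.010 -0.046 0.192 0 0 0; -1 -0.013 -0.057 0.217 0 0 0
-1 0.003 0.012 -0.026 0 0 0; -1 0.005 0.023 -0.052 0 0 0; -1 0.007 0.032 -0.078 0 0 0; -1 0.009 0.040 -0.105 0 0 0; -1 0.010 0.046 -0.133 0 0 0; -1 0.011 0.052 -0.161 0 0 0; -1 0.012 0.055 -0.189 0 0 0; -1 0.013 0.057 -0.217 0 0 0
-1 -0.003 -0.013 0.025 0 0 0; -1 -0.006 -0.028 0.049 0 0 0; -1 -0.010 -0.044 0.072 0 0 0; -1 -0.013 -0.060 0.095 0 0 0; -1 -0.017 -0.078 0.116 0 0 0; -1 -0.022 -0.098 0.137 0 0 0; -1 -0.026 -0.118 0.156 0 0 0; -1 -0.031 -0.139 0.174 0 0 0
-1 0.005 0.021 -0.018 0 0 0; -1 0.009 0.041 -0.038 0 0 0; -1 0.013 0.060 -0.058 0 0 0; -1 0.017 0.078 -0.080 0 0 0; -1 0.021 0.095 -0.102 0 0 0; -1 0.025 0.111 -0.125 0 0 0; -1 0.028 0.125 -0.149 0 0 0; -1 0.031 0.139 -0.174 0 0 0
```

Request:
step_arm --targets "-1 0 -0.002 0.028 0 0 0; -1 -0.001 -0.006 0.056 0 0 0; -1 -0.002 -0.011 0.084 0 0 0; -1 -0.004 -0.018 0.112 0 0 0; -1 -0.006 -0.026 0.139 0 0 0; -1 -0.008 -0.035 0.165 0 0 0; -1 -0.01 -0.046 0.192 0 0 0; -1 -0.013 -0.057 0.217 0 0 0; -1 -0.013 -0.057 0.217 0 0 0; -1 -0.013 -0.057 0.217 0 0 0"

```text
clock: 10.25
eef_pos: [0.521, 0.1894, 0.1763]
tool_rot: [0.112, 0.994, 0.003, 0.002]
ft_force: [3.1, 6.8, -0.6]
grip_width: 0.0114
grasp_force: 59.0
```

Request:
step_arm --targets "-1 -0.003 -0.013 0.025 0 0 0; -1 -0.006 -0.028 0.049 0 0 0; -1 -0.01 -0.044 0.072 0 0 0; -1 -0.013 -0.06 0.095 0 0 0; -1 -0.017 -0.078 0.116 0 0 0; -1 -0.022 -0.098 0.137 0 0 0; -1 -0.026 -0.118 0.156 0 0 0; -1 -0.031 -0.139 0.174 0 0 0; -1 -0.031 -0.139 0.174 0 0 0; -1 -0.031 -0.139 0.174 0 0 0"

```text
clock: 11.08
eef_pos: [0.5054, 0.1232, 0.2655]
tool_rot: [0.111, 0.994, 0.007, 0.003]
ft_force: [-1.5, 14.0, 12.3]
grip_width: 0.0114
grasp_force: 59.5
```

Request:
step_arm --targets "-1 0 0 0 0 0 0; -1 0 0 0 0 0 0; -1 0 0 0 0 0 0; -1 0 0 0 0 0 0; -1 0 0 0 0 0 0; -1 0 0 0 0 0 0"

```text
clock: 11.58
eef_pos: [0.5056, 0.1238, 0.265]
tool_rot: [0.11, 0.994, 0.006, 0.003]
ft_force: [-1.5, 14.1, 12.0]
grip_width: 0.0117
grasp_force: 59.5
```

Run:
```python
from h import *
import cv2
t=bot.camera("top")[190:400,200:530]; s=bot.camera("scene")[60:280,130:480]
t=cv2.resize(t,(550,350),interpolation=cv2.INTER_CUBIC)[:,:,::-1]; s=cv2.resize(s,(400,251))[:,:,::-1]
c=np.zeros((600,550,3),np.uint8); c[:350]=t; c[350-0:600,:400]=s[:250]
cv2.imwrite("pics/t3.png",c)
```

```text
(no output)
```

View pics/t3.png

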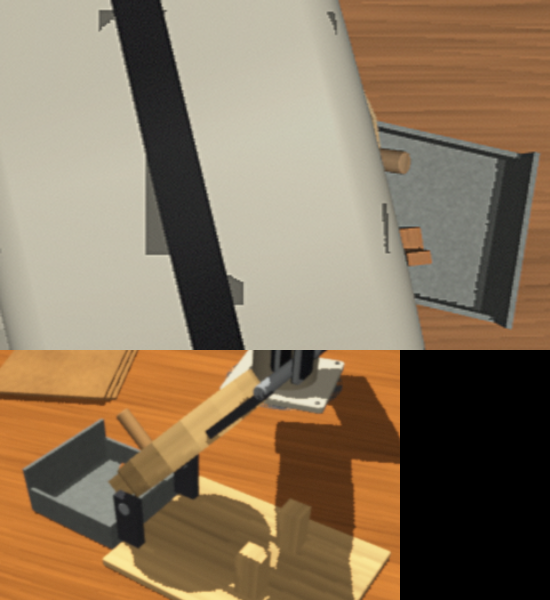

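Run:
```python
from h import *
u=np.array([.2164,.9763]); v=np.array([.9763,-.2164])
for z in(.02,.05):
  for q in((410,237),(420,258)):
    p=ray("top",200+q[0]*.6,190+q[1]*.6,z)[:2]-[.4885,.057]; print(z,q,(p@v).round(3),(p@u).round(3))
```

```text
0.02 (410, 237) -0.023 -0.184
0.02 (420, 258) -0.04 -0.197
0.05 (410, 237) -0.023 -0.176
0.05 (420, 258) -0.04 -0.188
```

The piece shows at (415,245) in the tray. It is 180–197 mm out in −y, inside the tray and clear of the lip, so I lower the carousel.

Request:
step_arm --targets "-1 0.005 0.021 -0.018 0 0 0; -1 0.009 0.041 -0.038 0 0 0; -1 0.013 0.06 -0.058 0 0 0; -1 0.017 0.078 -0.08 0 0 0; -1 0.021 0.095 -0.102 0 0 0; -1 0.025 0.111 -0.125 0 0 0; -1 0.028 0.125 -0.149 0 0 0; -1 0.031 0.139 -0.174 0 0 0; -1 0.031 0.139 -0.174 0 0 0"

```text
clock: 12.43
eef_pos: [0.5213, 0.191, 0.1729]
tool_rot: [0.111, 0.994, 0.002, 0.001]
ft_force: [4.0, 6.7, 0.3]
grip_width: 0.0117
grasp_force: 62.1
```

Request:
step_arm --targets "-1 0.003 0.012 -0.026 0 0 0; -1 0.005 0.023 -0.052 0 0 0; -1 0.007 0.032 -0.078 0 0 0; -1 0.009 0.04 -0.105 0 0 0; -1 0.01 0.046 -0.133 0 0 0; -1 0.011 0.052 -0.161 0 0 0; -1 0.012 0.055 -0.185 0 0 0; -1 0.012 0.056 -0.205 0 0 0; -1 0.013 0.057 -0.217 0 0 0; -1 0.013 0.057 -0.217 0 0 0"

```text
clock: 13.27
eef_pos: [0.5277, 0.2163, 0.0681]
tool_rot: [0.112, 0.994, 0.0, 0.002]
ft_force: [-0.6, -1.9, 10.1]
grip_width: 0.0121
grasp_force: 68.1
```

Request:
step_arm --targets "0 0 0 0 0 0 0; 0 0 0 0 0 0 0; 0 0 0 0 0 0 0; 0 0 0 0 0 0 0; 0 0 0 0.08 0 0 0; 0 0 0 0.16 0 0 0; 0 0 0 0.24 0 0 0; 0 0 0 0.32 0 0 0; 0 0 0.1 0.36 0 0 0; 0 0 0.1 0.36 0 0 0"

```text
clock: 14.1
eef_pos: [0.528, 0.2696, 0.2513]
tool_rot: [0.112, 0.994, 0.003, 0.004]
ft_force: [0.2, -0.2, -0.2]
grip_width: 0.0423
grasp_force: 0.0
```

Run:
```python
from h import *
import cv2
t=bot.camera("top")[190:400,200:530]; s=bot.camera("scene")[60:280,130:480]
t=cv2.resize(t,(550,350),interpolation=cv2.INTER_CUBIC)[:,:,::-1]; s=cv2.resize(s,(400,251))[:,:,::-1]
c=np.zeros((600,550,3),np.uint8); c[:350]=t; c[350:600,:400]=s[:250]
cv2.imwrite("pics/t4.png",c)
```

```text
(no output)
```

View pics/t4.png

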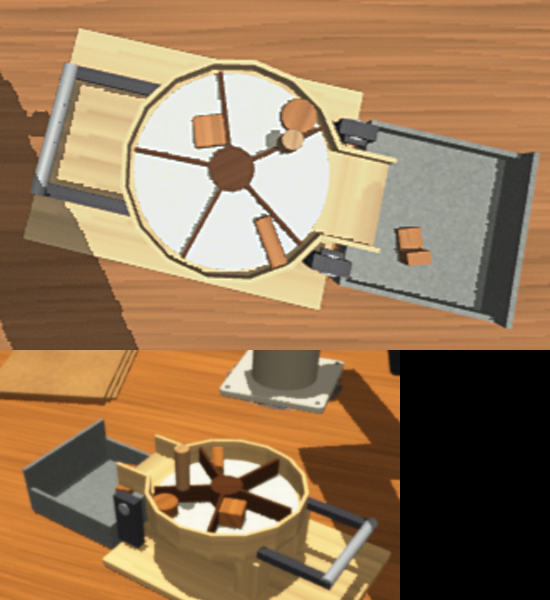

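The carousel is level again. The L rests in the tray at (413,245), the spout compartment is empty, and the other three parts are still in the wheel. The arm is clear, so I hand in.

```bash
python3 -c "
from workcell import bot
print(bot.job_done())"
```

```text
the job is handed in; nothing more can be done
None
```

The L-shaped corner piece slid out of the spout into the catch tray, the carousel is back to level with the other three parts still in the wheel, and the job was handed in about 14 s into the 54 s limit.

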